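# Slide a tool pallet across the chip gap and home into its dock

### The arm

A 6-joint arm with a two-finger parallel gripper is mounted at the origin on a cart in front of the work surface, level with it; the furniture and walls round the work are solid. World frame = base frame: x ahead of the robot, y to its left, z up, the work surface at z = 0. Lengths are in mm, angles in rad, forces in N, time in s.
With the tool pointing down it reaches from about 300 to 775 mm from the base axis. Payload 14.6 kg.
Tool frame: the origin (TCP) lies midway between the tips of the shut fingers; the grasp point (between the pads) lies 19 mm behind it; y points along the fingers, z is the direction in which the jaws open and shut, and the axes are right-handed (so a half turn about y gives the same grasp; the last joint's range is limited). The gripper opens to 85 mm and grips with 20 to 120 N. Pads are 22 mm wide; open, the fingers measure 114 mm over their backs; the gripper's body (76 mm by 85 mm) begins 54 mm behind the grasp point. The pads swing forward as they close: fully open they stand 13 mm farther back than shut.
Start: joints at [-1.265, 0.3, 1.521, -0, 1.321, -0.067], TCP at [200.316, -512.214, 231.281] pointing down, gripper open.
Joint ranges: [-3.03, 3.03], [-0.79, 2.21], [0.23, 2.52], [-1.04, 4.18], [0, 3.07], [-2.55, 2.55]. Speed limits (rad/s): [2.22, 2.22, 2.57, 3.14, 3.14, 3.14].

### API

Orientations are given as a rotation vector (axis times angle).
In Python, from rig import move_ptp, move_straight, set_joints, release, grab, wait, solve_ik, state, get_image, IKError, finish_job gives the robot as it stands. The module is installed in compiled form; this text tells all that it offers. Calls block until the motion is done:
- move_ptp(position, orientation): joint-space move of the TCP to a pose.
- move_straight(position, ori=None, rate=150): straight line of the TCP; ori=None keeps the orientation; rate is the mean speed in mm/s.
- set_joints(angles): joint-space move.
- release() and grab(grasp_force=None): open the fingers fully, or close them until they stop; grasp_force is the grip in N (None keeps the last).
- wait(seconds).
- solve_ik(position, orientation): joint angles nearest the present ones, or None.
- state(): the state.
- get_image(name): name is "scene" or "side" or "wrist"; returns a dict with "frame" (400x640x3 uint8, red, green, blue), "depth" (400x640 float32, mm along the optical axis (not along the pixel's ray), 0 where there is no reading), "intrinsics" (3x3 intrinsics, pixels), "k1" (the pictures are not rectified: a ray, as slopes to the right and down, at radius r is drawn at 1 + k1 r^2 times it, then the intrinsics apply), "rvec" (rotation vector, rad) and "tvec" (3), from world to camera coordinates, as OpenCV has them. Camera axes: x right, y down, z forward; pixel columns grow to the right and rows downward; lengths in mm; the calibration is good to about 2 mm. A picture is of the moment at which its call begins.
A pose or a line that the arm cannot do raises IKError and nothing moves.
- finish_job(): hands the job in, once; it reports no verdict.
The state is a dict: "t": time; "joint_pos": joint angles; "qvel": joint speeds; "joint_torque": joint torques, N m; "eef_pos": TCP position; "tcp_rot": TCP orientation; "wrist_force": force on the tool from outside, world axes, zero at the start; "ft_torque": the same for the moment, N m; "gripper_width": finger opening in mm.
Only numpy, scipy, OpenCV 4.12 (cv2) and the standard library are available. Lean on these libraries where they do the work, as an engineer would, in place of code of your own. Each camera call takes 0.05 s, during which the arm holds its last target.

### The job

Slide the tool pallet, by its red grip, off the plywood ledge and across the gap into the dock, all the way home past the spring catches until it is tight against the end stop, and then let go of it. Keep it sliding flat rather than carrying it, don't let its heavy nose drop into the gap or the tool tip out, and push gently: you have to feel for the stop, and it must not be rammed. Leave the other things on the bench where they lie.

Things in the scene. Friction and masses are not known exactly. Their poses are not given: they have to be found in the camera images.
- handle (a point): Centre of the pallet's red upright grip, a block 16 mm thick (along x), 64 mm wide, 42 mm tall on the rear of the pallet. Axes are the pallet's: +x along it to the nose, z up. The pallet is an aluminium plate 140 x 100 x 10 mm; this point is 20 mm from its rear edge, on its centre line, 31 mm above its underside, 21 mm above its top. The plate before the grip is free for 44 mm.
- nose (a point): Middle of the pallet's front edge at underside level: 120 mm ahead of the grip's centre and 31 mm below it. The front 18 mm of the plate taper by 8 mm a side, the underside is bevelled 3 mm at the nose, and 30 mm behind the nose each side has a V notch, 14 mm wide and 7 mm deep, for the catches.
- socket (a point): Floor of the round socket (50 mm wide, 13 mm deep) in a black block 62 x 62 mm on the pallet, centre 37 mm behind the nose; the tool stands in it.
- tool_cone: Heavy steel tool holder cone, 49 mm wide, 63 mm tall, standing loose in the socket; origin at the centre of its underside. Pallet and tool weigh 0.7 to 0.9 kg together and balance about 55 mm behind the nose: less than the gap is wide, so the nose drops into the gap unless the grip is held.
- ledge: Loading ledge, fixed: plywood top 150 (x) x 120 (y) mm on two aluminium profiles, no fences; origin at its foot under the middle of the top, which is 60 mm above it. It is square to the dock and in line with it, +x edge towards the dock's mouth, gap 64 to 74 mm. It may stand up to 1.5 mm higher or lower than the dock.
- dock: Pallet dock, fixed, 188 x 152 mm; origin on the table under the middle of its mouth, +x is the way in. Its bed is 60 mm above this origin; a 15 mm high chip pan lies under the gap. The pallet goes in only by sliding: keeper lips (from y = +-44.5 mm outwards, x = 8 to 92 mm, top 20 mm above the bed) reach over the plate's edges, 13 mm above the bed, 17 mm at the entry.
- mouth (a point): Middle of the dock's mouth at bed height (axes as the dock's). The bed's front edge is bevelled 3.5 mm. Two steel guides, inner faces at y = +-51.5 mm from x = 24 to 92 mm, leave the plate 1.5 mm of play a side; they flare to +-62 mm at x = 1 mm.
- stop_range (a point): Point on the bed 140 mm in from the mouth. The end locator is clamped somewhere near: its stop (two rubber buffers, 9 N per mm) is anywhere 132 to 148 mm in, no reading tells where. Its two spring rollers bear on the plate's sides: 5 to 8 N against the push on the tapers, 23 to 10 mm before home (friction: 4 to 9 N more), then they snap into the notches and draw it to the stop.
- seat_pin (a joint): Sprung pallet-present pin in the middle of the end stop: 0 = stands 3 mm proud of the stop's rubber buffers, 0.003 m = pressed flush by a pallet that is home (0.5 to 1.3 N).
- tape_measure: Yellow tape measure 72 x 86 x 34 mm lying beside the gap; origin at the centre of its underside. Leave it alone.
- spanner: Combination spanner 33 x 214 x 8 mm lying beside the dock; origin at the centre of its underside. Leave it alone.
- collet_nut: Steel collet nut, 35 mm wide, 18 mm high, lying beside the ledge; origin at the centre of its underside. Leave it alone.
Mind the look-alikes: they are no part of the job. Leave any pink look-alike of the tool_cone alone.

How it is judged (in metres and radians):
On the way, in this order (a step that is already met when the one before it is completed fails the run):
1. the pallet's nose is across the gap and lies level on the dock's bed, between the guides (x of nose in the frame of dock between 0.03 and 0.115 m and z of nose in the frame of dock between 0.056 and 0.065 m), for 0.05 s.
2. the pallet is pushed home: the pin in the end stop is pressed in (value of joint seat_pin above 0.0022 m), for 0.2 s.
At the end, for the whole second after the job is handed in: The pallet lies flat in the dock (level within 0.03 rad, within 4 mm of its centre line), let go and at rest, tight against the end stop (stop pin pressed in by 2 mm or more of its 3 mm, nose 128 mm or more in), with the tool upright in its socket (within 6 mm) (value of joint seat_pin above 0.002 m and x of nose in the frame of dock above 0.128 m and y of nose in the frame of dock between -0.004 and 0.004 m and angle between handle's own z axis and vertical below 0.03 rad and z of nose in the frame of dock below 0.063 m and distance between tool_cone and socket below 0.006 m and angle between tool_cone's own z axis and vertical below 0.06 rad and linear speed of tool_cone below 0.01 m/s); the robot touches nothing.
It fails at once if the pallet's nose sagged more than 5 mm below the dock's bed (z of nose in the frame of dock below 0.055 m).
It fails at once if the pallet was lifted and carried (nose or grip more than 12 mm up) instead of slid (z of nose in the frame of dock above 0.072 m or z of handle in the frame of dock above 0.103 m).
It fails at once if the dock was pushed with more than 50 N in all, weight and springs included (pallet rammed against guides, catches or stop, or pressed down hard) (contact force between anything else and dock above 50 N).
It fails at once if the tool tipped in its socket (angle between tool_cone's own z axis and vertical above 0.25 rad).
It fails at once if a bystander was pushed away by more than 20 mm (distance of any of tape_measure, spanner, collet_nut from where it was at the start of the episode above 0.02 m).
It also fails if it takes over 64 s, if anything falls off the work surface, if the arm or the gripper's body presses on something with over 40 N, if the wrist force passes 120 N, or if a joint passes its speed limit or range.

## Working session

There is one attempt and no reset: what is moved stays moved. The work goes in short steps, each a Python script; the robot and the scene stay as the last script left them, time stands still between calls to the robot, and variables do not carry over. Pictures are saved under pics/ and viewed, and the job is handed in when it is done.

```bash
mkdir -p pics; ls; cat > h.py <<'E'
import numpy as np, cv2
from rig import *
def save(n,img): cv2.imwrite('pics/'+n, cv2.cvtColor(img,cv2.COLOR_RGB2BGR))
def cam(d):
    R=cv2.Rodrigues(np.array(d['rvec'],float))[0]; t=np.array(d['tvec'],float).ravel(); return R,t
def ray(d,uv):
    K=np.array(d['intrinsics']); uv=np.atleast_2d(uv).astype(float)
    p=np.c_[(uv[:,0]-K[0,2])/K[0,0],(uv[:,1]-K[1,2])/K[1,1]]
    k=float(d['k1']); q=p.copy()
    for _ in range(20): q=p/(1+k*(q**2).sum(1,keepdims=True))
    R,t=cam(d); return -R.T@t, np.c_[q,np.ones(len(q))]@R, q
def onplane(d,uv,z):
    o,v,_=ray(d,uv); return o+v*((z-o[2])/v[:,2])[:,None]
def bydepth(d,uv):
    o,v,_=ray(d,uv); uv=np.atleast_2d(uv).astype(int); Z=d['depth'][uv[:,1],uv[:,0]]; return o+v*Z[:,None]
def proj(d,P):
    R,t=cam(d); c=np.atleast_2d(P)@R.T+t; q=c[:,:2]/c[:,2:]; q=q*(1+float(d['k1'])*(q**2).sum(1,keepdims=True))
    K=np.array(d['intrinsics']); return q*[K[0,0],K[1,1]]+[K[0,2],K[1,2]]
E
python3 - <<'E'
from h import *
import pickle
for n in ("scene","side","wrist"):
    d=get_image(n); save(n+'0.png',d['frame']); pickle.dump(d,open(n+'0.pkl','wb'))
    R,t=cam(d); print(n,(-R.T@t).round(0),R[2].round(2),d['k1'])
print(state())
E
```

```text
pics
scene [ 868. -274. 1084.] [-0.3   0.36 -0.88] -0.04214020948952612
side [ 304. -567.  474.] [ 0.28  0.84 -0.46] 0.006337059511914042
wrist [ 276. -482.  374.] [-0.29 -0.11 -0.95] -0.009662263173399663
{'t': 0.15, 'joint_pos': array([-1.26459700e+00,  3.00359374e-01,  1.52142291e+00, -7.23095010e-06,
        1.32068614e+00, -6.65910826e-02]), 'qvel': array([-0.00014686, -0.00182336, -0.0024139 , -0.0002479 , -0.00032917,
        0.00032711]), 'joint_torque': array([-2.84559092e-04, -5.43668711e+01, -3.61890435e+01, -8.90335605e-05,
        3.13805031e-03,  6.02147929e-05]), 'eef_pos': array([ 200.26786493, -512.061813  ,  230.84951448]), 'tcp_rot': array([-0.38063668,  2.01866441, -2.01688075]), 'wrist_force': array([ 0.76222812, -0.45409283,  0.75379213]), 'ft_torque': array([ 0.04691137, -0.01052932, -0.01414104]), 'gripper_width': 85.43080392245905}
```

View pics/scene0.png

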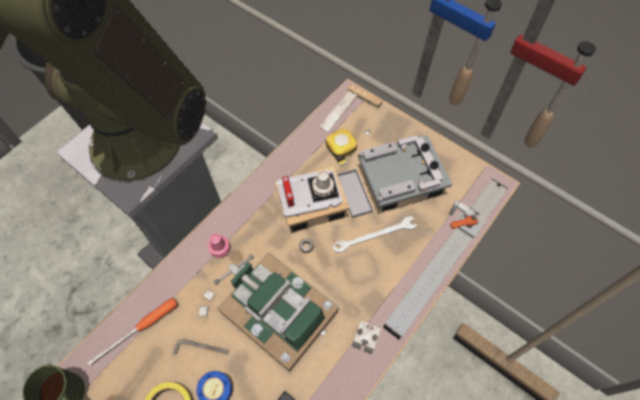

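View pics/side0.png

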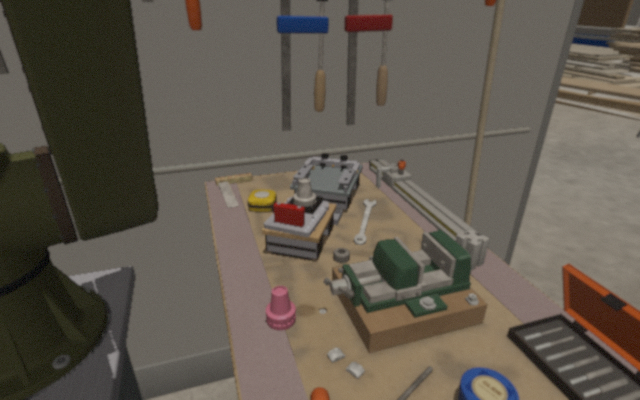

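View pics/wrist0.png

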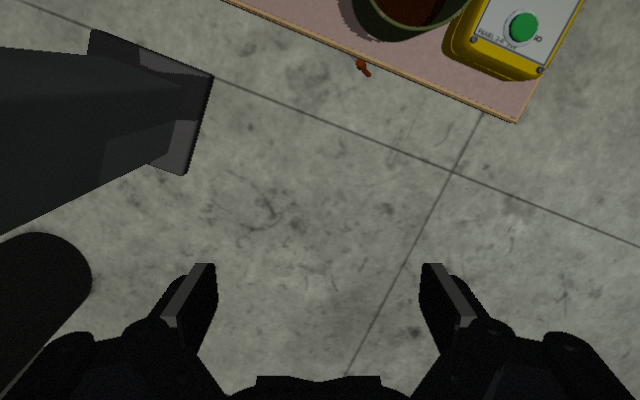

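The scene picture shows the pallet on its ledge at (312,195), with the red grip at (288,190) and the steel cone at (322,183). The dock is at (405,170), the tape at (341,142), the nut at (306,245) and the spanner at (375,234).

- **Grip:** it could be confused with the red clamp on the wall (548,58) or the orange tool handles (155,314) and (463,222). I choose (288,190), the upright block on the pallet's rear.
- **Cone:** the pink look-alike is at (219,245), and I will leave it alone.

Next is a crop and coarse positions.

```bash
python3 - <<'E'
from h import *
import pickle
d=pickle.load(open('scene0.pkl','rb'))
c=d['frame'][120:270,240:470]; save('crop0.png',cv2.resize(c,None,fx=3.4,fy=3.4,interpolation=cv2.INTER_CUBIC))
for n,uv in dict(grip=(288,190),cone=(322,183),bed=(395,170),tape=(341,142),nut=(306,245),spanL=(340,246),spanR=(408,223),pan=(355,190),ledgetop=(288,218)).items(): print(n,bydepth(d,uv).round(0))
E
```

```text
grip [[467.  97. 116.]]
cone [[518. 157. 122.]]
bed [[612. 325.  60.]]
tape [[448. 322.  36.]]
nut [[550.  55.  -3.]]
spanL [[617. 102.   4.]]
spanR [[709. 252.   6.]]
pan [[553. 245.   6.]]
ledgetop [[495.  60.  66.]]
```

View pics/crop0.png

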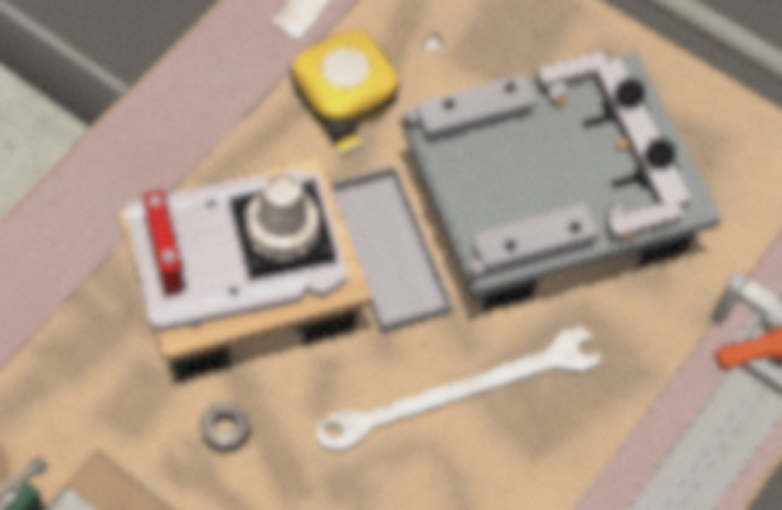

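```bash
cat >> h.py <<'E'
from scipy.spatial.transform import Rotation as Ro
def ori(th,flip=1,pitch=0):
    z=flip*np.array([np.cos(th),np.sin(th),0]); y=np.array([0,0,-1.]); x=np.cross(y,z)
    return Ro.from_matrix(np.c_[x,y,z]).as_rotvec()
E
python3 - <<'E'
from h import *
s=state(); R=Ro.from_rotvec(s['tcp_rot']).as_matrix(); print(R.round(2))
c=np.array([276,-482,374.])-s['eef_pos']; print('cam in tool',R.T@c)
for th in np.deg2rad([50,55,60]):
  for f in (1,-1):
    for P in ([467,97,85],[600,260,85],[500,130,330]):
      print(np.rad2deg(th),f,P,None if (q:=solve_ik(P,ori(th,f))) is None else np.round(q,2))
E
```

```text
[[-0.93 -0.    0.36]
 [-0.36  0.   -0.93]
 [-0.   -1.   -0.  ]]
cam in tool [ -81.48677129 -143.14588979   -0.53919104]
50.0 1 [467, 97, 85] [ 0.13  0.32  1.87 -0.    0.95 -0.74]
50.0 1 [600, 260, 85] [ 0.35  0.67  1.33 -0.    1.14 -0.52]
50.0 1 [500, 130, 330] [ 0.18  0.17  1.46 -0.    1.52 -0.69]
50.0 -1 [467, 97, 85] [ 0.13  0.32  1.87 -0.    0.95  2.4 ]
50.0 -1 [600, 260, 85] None
50.0 -1 [500, 130, 330] [ 0.18  0.17  1.46 -0.    1.52  2.45]
55.0 1 [467, 97, 85] [ 0.13  0.32  1.87  0.    0.95 -0.83]
55.0 1 [600, 260, 85] [ 0.35  0.67  1.33  0.    1.14 -0.61]
55.0 1 [500, 130, 330] [ 0.18  0.17  1.46  0.    1.52 -0.78]
55.0 -1 [467, 97, 85] [0.13 0.32 1.87 0.   0.95 2.31]
55.0 -1 [600, 260, 85] [0.35 0.67 1.33 0.   1.14 2.53]
55.0 -1 [500, 130, 330] [0.18 0.17 1.46 0.   1.52 2.37]
59.99999999999999 1 [467, 97, 85] [ 0.13  0.32  1.87 -0.    0.95 -0.92]
59.99999999999999 1 [600, 260, 85] [ 0.35  0.67  1.33 -0.    1.14 -0.69]
59.99999999999999 1 [500, 130, 330] [ 0.18  0.17  1.46 -0.    1.52 -0.86]
59.99999999999999 -1 [467, 97, 85] [0.13 0.32 1.87 0.   0.95 2.22]
59.99999999999999 -1 [600, 260, 85] [0.35 0.67 1.33 0.   1.14 2.45]
59.99999999999999 -1 [500, 130, 330] [0.18 0.17 1.46 0.   1.52 2.28]
```

```bash
python3 - <<'E'
from h import *
import pickle
move_ptp([490,233,350],ori(np.deg2rad(56)))
d=get_image('wrist'); save('w1.png',d['frame']); pickle.dump(d,open('w1.pkl','wb'))
d=get_image('scene'); save('s1.png',d['frame']); pickle.dump(d,open('s1.pkl','wb'))
print(state()['t'],state()['eef_pos'])
E
```

```text
3.0917 [490.22203239 232.52237374 349.88517523]
```

View pics/w1.png

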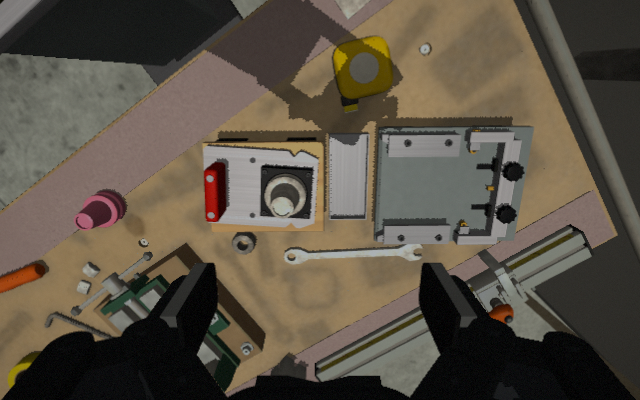

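The wrist view shows the red grip at (215,192), the pallet's nose edge at about x=318, the dock's mouth edge at x≈378 and the end stop at x≈490. I will zoom in to pick edges.

```bash
python3 - <<'E'
from h import *
import pickle
d=pickle.load(open('w1.pkl','rb'));f=d['frame']
save('w1a.png',cv2.resize(f[130:240,190:340],None,fx=5.3,fy=5.3,interpolation=cv2.INTER_CUBIC))
save('w1b.png',cv2.resize(f[115:255,360:540],None,fx=4.2,fy=4.2,interpolation=cv2.INTER_CUBIC))
E
```

```text
(no output)
```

View pics/w1a.png

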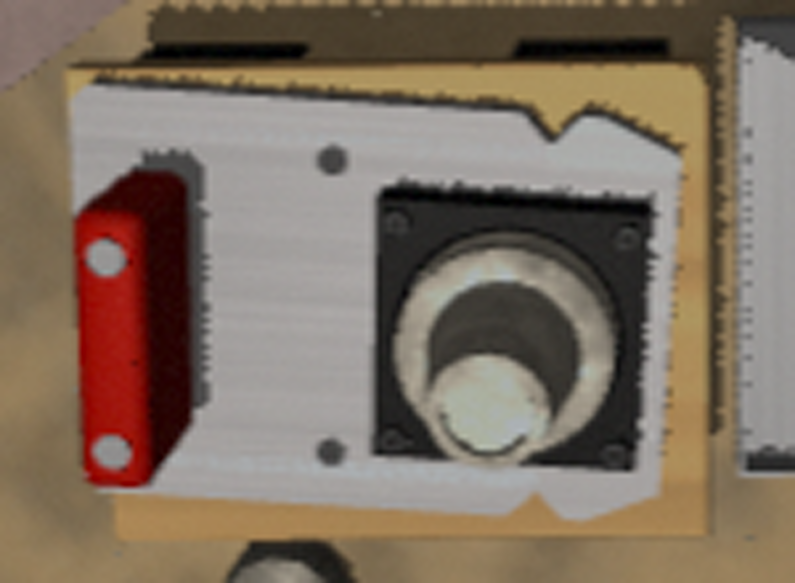

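View pics/w1b.png

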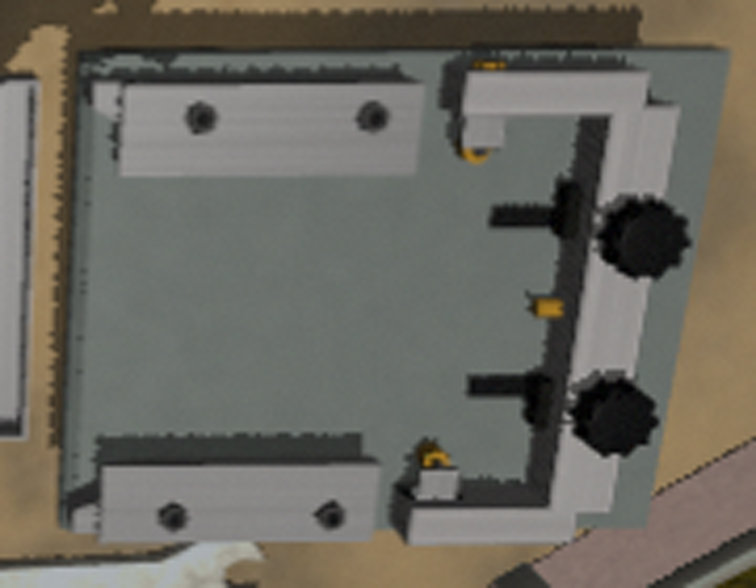

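```bash
python3 - <<'E'
from h import *
import pickle
d=pickle.load(open('w1.pkl','rb'))
A=lambda L: np.array(L,float)/5.3+[190,130]-.4
B=lambda L: np.array(L,float)/4.2+[360,115]-.4
R,t=cam(d); print('cam',(-R.T@t).round(1))
lu=onplane(d,B([(122,177),(416,176)]),80)[:,:2]; ll=onplane(d,B([(103,463),(380,460)]),80)[:,:2]
ang=lambda a,b: np.rad2deg(np.arctan2(*(b-a)[::-1]))
print('lips',lu.round(1),ll.round(1),ang(*lu),ang(*ll),np.linalg.norm(lu[1]-lu[0]),np.linalg.norm(ll[1]-ll[0]))
mid0=(lu[0]+ll[0])/2; mid1=(lu[1]+ll[1])/2
th=np.arctan2(*(mid1-mid0)[::-1]); print('mid',mid0,mid1,np.rad2deg(th), 'width', np.linalg.norm(lu[0]-ll[0]))
D=lambda P,m:np.c_[(P-m)@[np.cos(th),np.sin(th)],(P-m)@[-np.sin(th),np.cos(th)]]
m=mid0-8*np.array([np.cos(th),np.sin(th)]); print('mouth',m)
fe=onplane(d,B([(85,150),(80,250),(70,440)]),60)[:,:2]; print('front edge in dock',D(fe,m).round(1))
for z in (112,):
  h=onplane(d,A([(107,257),(112,452)]),z)[:,:2]; print('grip holes',h.round(1),'mid',h.mean(0).round(1),'yaw',ang(h[1],h[0])-90, D(h,m).round(1))
  c=onplane(d,A([(78,212),(142,212),(150,485),(90,485)]),z)[:,:2]; print('grip corners',c.mean(0),D(c,m).round(1))
e1=onplane(d,A([(90,85),(520,108)]),70)[:,:2]; e2=onplane(d,A([(190,495),(500,515)]),70)[:,:2]; n=onplane(d,A([(682,155),(660,495)]),70)[:,:2]
print('edges',ang(*e1),ang(*e2),'nose yaw',ang(n[1],n[0])-90,D(e1,m).round(1),D(e2,m).round(1),D(n,m).round(1))
lg=onplane(d,A([(712,90),(710,530)]),60)[:,:2]; print('ledge edge',D(lg,m).round(1))
# depth planes
for nm,uv in dict(bed=B([(300,300),(200,350),(300,250)]),plate=A([(280,300),(280,400),(330,250)]),griptop=A([(112,300),(115,400)]),ledge=A([(690,300),(690,450)]),block=A([(390,330),(640,300)]),conet=A([(487,400)]),lip=B([(300,130),(250,500)]),pin=B([(548,307)])).items(): print(nm,bydepth(d,uv).round(1).tolist())
E
```

```text
cam [423.5 278.9 492.8]
lips [[543.3 298.7]
 [589.8 367.9]] [[615.7 249.3]
 [661.8 319. ]] 56.10261972776086 56.51971403327483 83.35011640019867 83.59714327677754
mid [579.50408585 273.97593342] [625.80474756 343.43097854] 56.31147546287717 width 87.68641797153528
mouth [575.06666354 267.31941156]
front edge in dock [[  1.1  47.7]
 [  1.   17.3]
 [  0.7 -44.5]]
grip holes [[442.6 119.1]
 [477.4  91.7]] mid [460.  105.4] yaw 51.75385123542401 [[-196.8   28. ]
 [-200.3  -16.2]]
grip corners [459.93699337 107.05369162] [[-201.8   37.8]
 [-188.4   37.7]
 [-192.7  -24. ]
 [-205.9  -23.9]]
edges 52.740411196082064 51.88255792996298 nose yaw 52.23446989037572 [[-209.9   57.1]
 [-112.1   51. ]] [[-196.2  -44. ]
 [-120.6  -49.8]] [[-75.2  39.7]
 [-81.3 -44.8]]
ledge edge [[-68.1  52.9]
 [-68.9 -58.6]]
bed [[612.6, 325.2, 59.6], [609.3, 291.9, 60.2], [598.0, 332.6, 61.2]]
plate [[475.7, 129.1, 71.3], [495.6, 113.4, 70.7], [472.6, 146.5, 71.9]]
griptop [[450.4, 115.1, 114.8], [468.3, 100.5, 113.1]]
ledge [[532.6, 207.2, 60.3], [564.3, 185.7, 61.8]]
block [[494.0, 150.1, 84.1], [520.3, 201.6, 83.7]]
conet [[508.9, 172.6, 131.9]]
lip [[560.0, 347.0, 79.1], [651.1, 280.1, 80.5]]
pin [[652.9, 385.1, 67.8]]
```

Dock mouth is at about (575,267) with heading 56.3°. The grip is at dock (-198, +6.3), the pallet is yawed 52.1°, the plate top is at about 71 mm and the block top at 84 mm. The nose point predicted from the grip agrees within 0.5 mm. I will descend 5 mm behind the grip's centre so the fingers clear the cone.

```bash
cat >> h.py <<'E'
TH=np.deg2rad(56.3); M=np.array([575.1,267.3])
C,S=np.cos(TH),np.sin(TH)
def W(x,y,z): return [M[0]+C*x-S*y, M[1]+S*x+C*y, z]
def inD(p): q=np.array(p[:2])-M; return np.array([q@[C,S],q@[-S,C],p[2]])
def fD(s):
    f=s['wrist_force']; return np.array([f[0]*C+f[1]*S,-f[0]*S+f[1]*C,f[2]])
def rep(tag=''):
    s=state(); yaw=Ro.from_rotvec(s['tcp_rot']).as_matrix()[:,2]
    T=s['ft_torque']; td=np.array([T[0]*C+T[1]*S,-T[0]*S+T[1]*C,T[2]])
    print(tag,'t%.1f'%s['t'],'tcpD',inD(s['eef_pos']).round(2),'F',fD(s).round(1),'T',td.round(2),'yaw %.2f'%np.rad2deg(np.arctan2(yaw[1],yaw[0])),'pit %.2f'%np.rad2deg(yaw[2]),'w %.1f'%s['gripper_width'],flush=True)
    return s
E
python3 - <<'E'
from h import *
a=np.deg2rad(52.1); r=a-TH
gx,gy=-198-5*np.cos(r),6.3-5*np.sin(r)
move_ptp(W(gx,gy,190),ori(a)); rep('above')
d=get_image('wrist'); save('w2.png',d['frame'])
move_straight(W(gx,gy,120),rate=100); rep()
d=get_image('side'); save('sd2.png',d['frame'][150:280,200:400].repeat(4,0).repeat(4,1))
d=get_image('wrist'); save('w3.png',d['frame'])
E
```

```text
above t3.9 tcpD [-202.16    6.19  191.16] F [-0.2  0.1  0.2] T [-0.06 -0.02  0.01] yaw 52.10 pit 0.08 w 85.6
 t4.8 tcpD [-202.69    6.43  120.56] F [-0.1  0.  -0.3] T [-0.   -0.01 -0.  ] yaw 52.11 pit 0.04 w 85.5
```

View pics/w3.png

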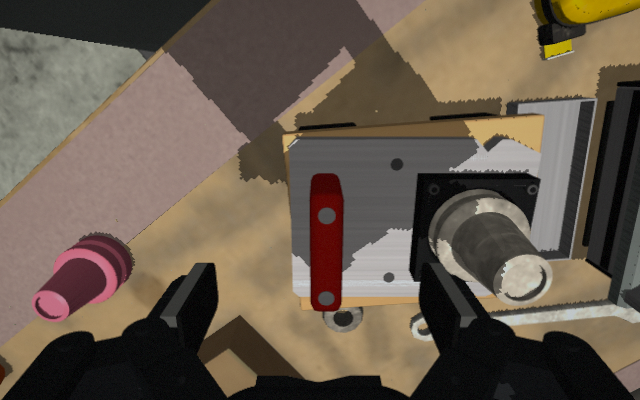

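View pics/sd2.png

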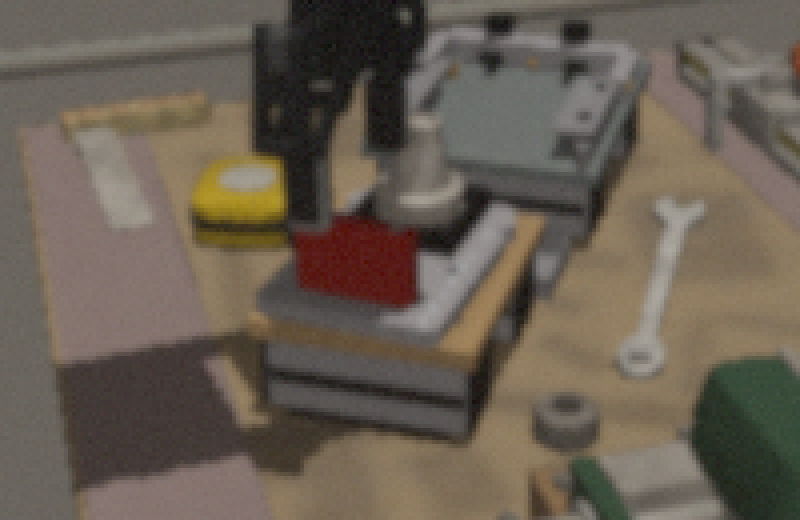

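```bash
python3 - <<'E'
from h import *
import pickle
d=pickle.load(open('side0.pkl','rb'))
f=lambda p:((proj(d,p)-[200,150])*4).round(0)
a=np.deg2rad(52.1);u=np.array([np.cos(a),np.sin(a),0]);v=np.array([-u[1],u[0],0])
g=np.array(W(-198,6.3,113))
print('grip top corners rear',f(g-8*u+32*v),f(g-8*u-32*v),'front',f(g+8*u+32*v),f(g+8*u-32*v))
e=np.array(W(-202.7,6.4,133))
print('finger rear inner/outer',f(e-42*u),f(e-57*u),'front',f(e+42*u),f(e+57*u))
E
```

```text
grip top corners rear [[288. 213.]] [[408. 234.]] front [[302. 199.]] [[420. 220.]]
finger rear inner/outer [[312. 222.]] [[298. 237.]] front [[383. 150.]] [[394. 138.]]
```

The projections match the picture: rear finger tip at about (310,225), grip top between (295,222) and (418,225). I will descend and grip.

```bash
python3 - <<'E'
from h import *
a=np.deg2rad(52.1); r=a-TH
gx,gy=-198-5*np.cos(r),6.3-5*np.sin(r)
for z in (100,88,80,75):
    move_straight(W(gx,gy,z),rate=60); s=rep('z%d'%z)
    if np.linalg.norm(s['wrist_force'])>6: print('contact');break
else:
    grab(60); rep('grab'); wait(.2); rep()
d=get_image('side'); save('sd4.png',d['frame'][150:280,200:400].repeat(4,0).repeat(4,1))
d=get_image('wrist'); save('w4.png',d['frame'])
E
```

```text
z100 t5.4 tcpD [-203.07    6.75   99.69] F [ 0.2 -0.7 -0. ] T [-0.01  0.04  0.  ] yaw 52.10 pit -0.03 w 85.3
z88 t5.8 tcpD [-203.14    6.83   87.59] F [ 0.2 -0.5 -0.1] T [-0.01 -0.02 -0.07] yaw 52.10 pit -0.04 w 85.5
z80 t6.1 tcpD [-203.14    6.83   79.61] F [-0.1 -0.3 -0.2] T [ 0.02 -0.03 -0.  ] yaw 52.10 pit -0.03 w 85.6
z75 t6.3 tcpD [-203.08    6.79   74.73] F [ 0.   1.1 -0.3] T [0.04 0.01 0.  ] yaw 52.10 pit -0.02 w 85.6
grab t7.0 tcpD [-202.51    6.38   75.47] F [3.2 0.9 5.7] T [ 0.03 -0.41  0.03] yaw 52.11 pit 0.07 w 15.5
 t7.2 tcpD [-202.51    6.37   75.49] F [ 4.  -0.3  5.8] T [ 0.08 -0.47 -0.  ] yaw 52.10 pit 0.07 w 15.3
```

View pics/w4.png

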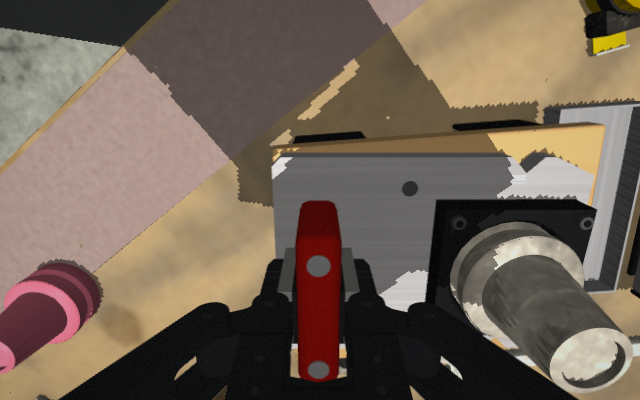

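View pics/sd4.png

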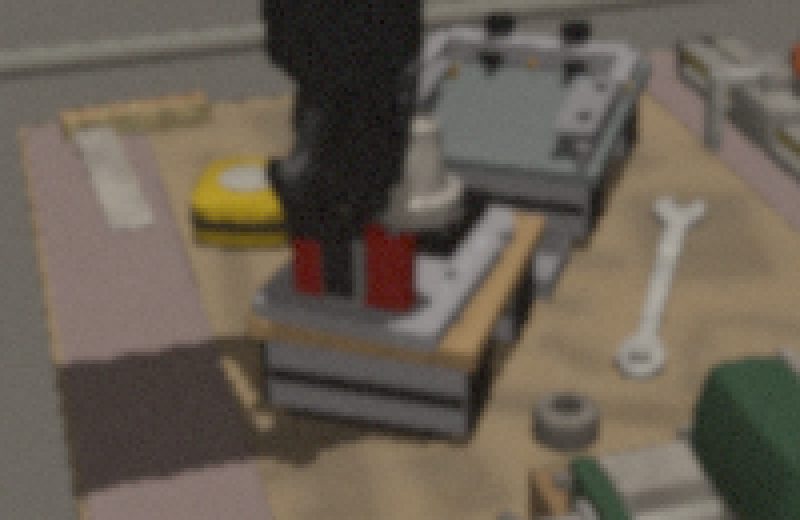

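Gripped: width is 15.3 mm, and the wrist view shows the pads on both faces of the grip at (290..350,275). Next I ease the down-force and square the pallet to the dock on the ledge.

```bash
python3 - <<'E'
from h import *
import pickle
a=np.deg2rad(52.1)
move_straight(W(-202.8,6.5,75.6),ori(a),rate=20); rep('ease')
move_straight(W(-198,0,75.8),ori(TH),rate=25); rep('sq')
wait(.2);rep()
d=get_image('wrist'); save('w5.png',d['frame']); pickle.dump(d,open('w5.pkl','wb'))
f=d['frame']
E
```

```text
ease t7.5 tcpD [-202.84    6.57   75.48] F [ 2.5  0.3 -0.5] T [-0.02 -0.46 -0.02] yaw 52.10 pit -0.01 w 15.4
sq t8.0 tcpD [-1.982e+02  1.300e-01  7.553e+01] F [-1.6 -0.3 -3.1] T [-0.15  0.14 -0.1 ] yaw 56.26 pit -0.03 w 15.8
 t8.2 tcpD [-1.9817e+02  1.7000e-01  7.5630e+01] F [-1.9 -0.3 -4.6] T [-0.21  0.29 -0.08] yaw 56.28 pit -0.02 w 15.2
```

View pics/w5.png

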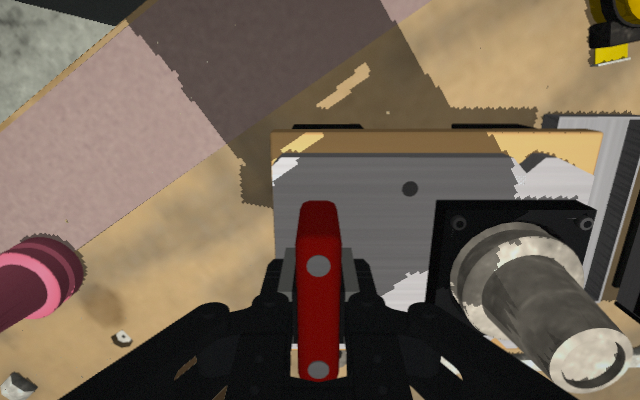

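```bash
python3 - <<'E'
from h import *
import pickle
d=pickle.load(open('w5.pkl','rb'));f=d['frame']
for z,uv in ((71,[(300,156),(400,155),(500,154)]),(71,[(272,170),(273,240)]),(61,[(300,131),(400,130),(500,129)]),(113,[(318,266),(318,370)])):
    P=onplane(d,uv,z); print(z,[inD(p).round(1).tolist() for p in P])
save('w5c.png',cv2.resize(f[110:260,260:460],None,fx=4,fy=4,interpolation=cv2.INTER_CUBIC))
E
```

```text
71 [[-204.9, 50.3, 71.0], [-162.5, 50.7, 71.0], [-120.0, 51.1, 71.0]]
71 [[-217.1, 44.2, 71.0], [-218.0, 11.2, 71.0]]
61 [[-205.2, 59.5, 61.0], [-160.9, 59.9, 61.0], [-116.5, 60.3, 61.0]]
113 [[-197.3, 21.5, 113.0], [-197.3, -22.8, 113.0]]
```

View pics/w5c.png

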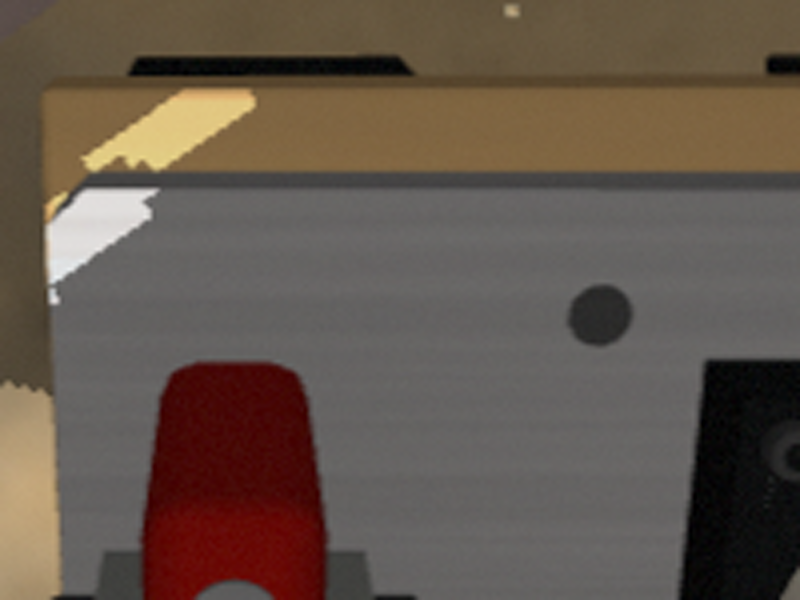

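```bash
python3 - <<'E'
from h import *
import pickle
d=pickle.load(open('w5.pkl','rb'));g=cv2.cvtColor(d['frame'],cv2.COLOR_RGB2GRAY).astype(float)
f=d['frame'].astype(int)
for u in (340,350,380,400,420,430,450): print(u,[ (v,int(g[v,u]),int(f[v,u,0]-f[v,u,2])) for v in range(126,161) if v<134 or v>150])
E
```

```text
340 [(126, 12, -2), (127, 4, 3), (128, 23, 11), (129, 67, 41), (130, 71, 42), (131, 73, 43), (132, 93, 56), (133, 101, 62), (151, 106, 63), (152, 99, 50), (153, 74, 9), (154, 70, 3), (155, 68, 2), (156, 68, 1), (157, 90, 3), (158, 100, 3), (159, 100, 3), (160, 102, 1)]
350 [(126, 9, -3), (127, 9, -1), (128, 22, 7), (129, 64, 41), (130, 71, 43), (131, 73, 43), (132, 95, 57), (133, 102, 62), (151, 106, 65), (152, 98, 51), (153, 73, 8), (154, 69, 0), (155, 68, 1), (156, 70, 2), (157, 90, 2), (158, 100, 2), (159, 103, 2), (160, 102, 3)]
380 [(126, 85, 38), (127, 84, 38), (128, 81, 40), (129, 72, 42), (130, 73, 42), (131, 73, 45), (132, 96, 54), (133, 99, 60), (151, 106, 63), (152, 99, 51), (153, 74, 9), (154, 70, 1), (155, 68, 2), (156, 69, 2), (157, 90, 1), (158, 101, 3), (159, 102, 3), (160, 100, 4)]
400 [(126, 86, 39), (127, 88, 40), (128, 85, 40), (129, 73, 42), (130, 71, 42), (131, 74, 45), (132, 96, 57), (133, 100, 58), (151, 105, 62), (152, 98, 49), (153, 74, 9), (154, 69, 2), (155, 68, 2), (156, 70, 2), (157, 90, 2), (158, 101, 2), (159, 102, 3), (160, 102, 3)]
420 [(126, 89, 40), (127, 89, 39), (128, 81, 38), (129, 72, 39), (130, 69, 41), (131, 75, 45), (132, 96, 58), (133, 100, 59), (151, 104, 63), (152, 96, 50), (153, 73, 10), (154, 69, 1), (155, 66, 3), (156, 69, 3), (157, 83, 1), (158, 100, 2), (159, 98, 3), (160, 101, 3)]
430 [(126, 89, 38), (127, 89, 39), (128, 81, 40), (129, 70, 42), (130, 70, 42), (131, 76, 45), (132, 94, 57), (133, 101, 59), (151, 106, 62), (152, 98, 49), (153, 73, 11), (154, 68, 0), (155, 67, 2), (156, 69, 2), (157, 82, 2), (158, 97, 3), (159, 101, 2), (160, 100, 2)]
450 [(126, 89, 39), (127, 88, 39), (128, 80, 39), (129, 73, 41), (130, 70, 43), (131, 76, 44), (132, 96, 57), (133, 100, 61), (151, 104, 61), (152, 96, 50), (153, 74, 10), (154, 68, 1), (155, 68, 2), (156, 68, 2), (157, 81, 2), (158, 98, 2), (159, 100, 4), (160, 101, 2)]
```

```bash
python3 - <<'E'
from h import *
import pickle
d=pickle.load(open('w5.pkl','rb'))
for z,v in ((70.9,156.9),(60.9,152.6),(60.9,131.5)):
    P=onplane(d,[(340,v),(450,v)],z); a=[inD(p).round(2).tolist() for p in P]; print(z,a,np.rad2deg((a[1][1]-a[0][1])/(a[1][0]-a[0][0])))
d=pickle.load(open('w1.pkl','rb'))
f=d['frame'].astype(int); g=cv2.cvtColor(d['frame'],cv2.COLOR_RGB2GRAY).astype(int)
# lip inner edges in w1: profile along columns
for u in (395,420,445): print(u,'up',[(v,g[v,u]) for v in range(152,163)],'low',[(v,g[v,u]) for v in range(218,231)])
E
```

```text
70.9 [[-187.92, 49.91, 70.9], [-141.09, 49.86, 70.9]] -0.061174225403671886
60.9 [[-187.33, 49.75, 60.9], [-137.52, 49.7, 60.9]] -0.057514333982211466
60.9 [[-187.5, 59.24, 60.9], [-138.61, 59.2, 60.9]] -0.04687729966298312
395 up [(152, np.int64(146)), (153, np.int64(147)), (154, np.int64(145)), (155, np.int64(142)), (156, np.int64(147)), (157, np.int64(119)), (158, np.int64(114)), (159, np.int64(115)), (160, np.int64(113)), (161, np.int64(114)), (162, np.int64(112))] low [(218, np.int64(91)), (219, np.int64(59)), (220, np.int64(56)), (221, np.int64(55)), (222, np.int64(55)), (223, np.int64(55)), (224, np.int64(42)), (225, np.int64(44)), (226, np.int64(131)), (227, np.int64(136)), (228, np.int64(137)), (229, np.int64(135)), (230, np.int64(136))]
420 up [(152, np.int64(138)), (153, np.int64(140)), (154, np.int64(138)), (155, np.int64(135)), (156, np.int64(135)), (157, np.int64(114)), (158, np.int64(112)), (159, np.int64(113)), (160, np.int64(111)), (161, np.int64(110)), (162, np.int64(110))] low [(218, np.int64(89)), (219, np.int64(58)), (220, np.int64(54)), (221, np.int64(54)), (222, np.int64(55)), (223, np.int64(53)), (224, np.int64(45)), (225, np.int64(68)), (226, np.int64(133)), (227, np.int64(135)), (228, np.int64(135)), (229, np.int64(134)), (230, np.int64(135))]
445 up [(152, np.int64(133)), (153, np.int64(135)), (154, np.int64(130)), (155, np.int64(131)), (156, np.int64(124)), (157, np.int64(113)), (158, np.int64(111)), (159, np.int64(112)), (160, np.int64(111)), (161, np.int64(112)), (162, np.int64(110))] low [(218, np.int64(61)), (219, np.int64(54)), (220, np.int64(55)), (221, np.int64(55)), (222, np.int64(54)), (223, np.int64(49)), (224, np.int64(45)), (225, np.int64(86)), (226, np.int64(132)), (227, np.int64(133)), (228, np.int64(134)), (229, np.int64(134)), (230, np.int64(133))]
```

Plate is square to the ledge within 0.05° and within about 0.5 mm of the centre line. Now I slide it across the gap in steps.

```bash
python3 - <<'E'
from h import *
import pickle
for x in (-180,-160,-145,-135,-128):
    move_straight(W(x,-.3,75.5),ori(TH),rate=35); s=rep(x)
d=get_image('wrist'); save('w6.png',d['frame']); pickle.dump(d,open('w6.pkl','wb'))
d=get_image('side'); save('sd6.png',d['frame'][150:250,220:380].repeat(5,0).repeat(5,1))
rep()
E
```

```text
-180 t8.9 tcpD [-179.59   -0.29   75.52] F [ 2.3  0.5 -3.9] T [-0.11 -0.32  0.04] yaw 56.31 pit 0.04 w 15.3
-160 t9.6 tcpD [-159.59   -0.3    75.5 ] F [ 3.7 -1.5 -2.7] T [ 0.01 -0.3  -0.07] yaw 56.31 pit 0.05 w 15.7
-145 t10.2 tcpD [-144.72   -0.39   75.53] F [ 1.9 -0.6 -2.7] T [-0.15 -0.29 -0.02] yaw 56.30 pit 0.05 w 15.4
-135 t10.6 tcpD [-134.83   -0.34   75.52] F [ 2.5 -1.1 -1.5] T [-0.15 -0.28  0.  ] yaw 56.30 pit 0.04 w 15.4
-128 t11.0 tcpD [-127.91   -0.36   75.56] F [ 1.2 -1.9 -0.6] T [-0.17  0.01 -0.01] yaw 56.30 pit 0.03 w 15.2
 t11.1 tcpD [-127.94   -0.36   75.54] F [ 1.2 -1.  -0.7] T [-0.16 -0.07 -0.02] yaw 56.30 pit 0.03 w 15.3
```

View pics/w6.png

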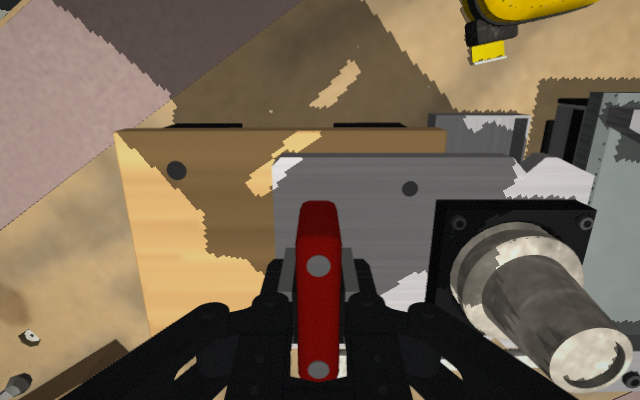

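View pics/sd6.png

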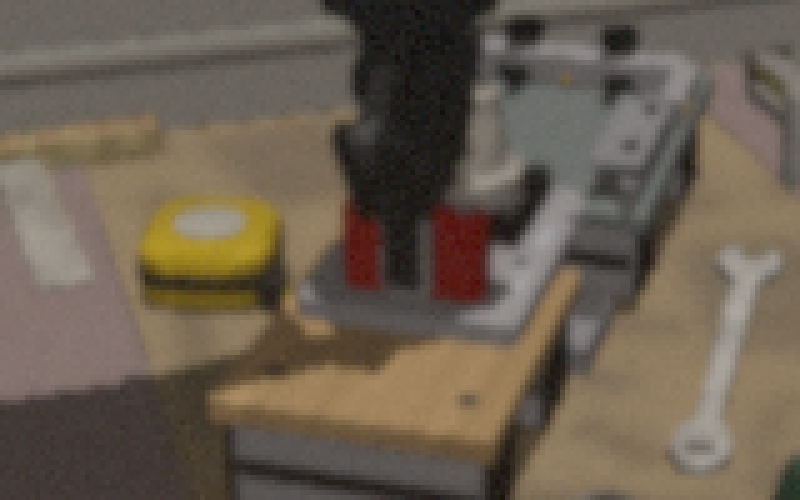

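The nose is level, at the mouth edge (590,185), and still parallel to the ledge. I continue in guarded steps.

```bash
python3 - <<'E'
from h import *
import pickle
for x in (-124,-121,-118,-115,-112,-108,-104,-98,-92,-86):
    move_straight(W(x,-.3,75.5),ori(TH),rate=25); s=rep(x)
    if np.abs(fD(s)).max()>10: print('stop');break
d=get_image('wrist'); save('w7.png',d['frame']); pickle.dump(d,open('w7.pkl','wb'))
d=get_image('side'); save('sd7.png',d['frame'][150:250,220:380].repeat(5,0).repeat(5,1))
E
```

```text
-124 t11.4 tcpD [-124.17   -0.32   75.57] F [-4.  -0.7  3.8] T [-0.1   0.64 -0.03] yaw 56.30 pit -0.01 w 15.0
-121 t11.7 tcpD [-121.11   -0.33   75.58] F [-4.1 -0.7  3.3] T [-0.15  0.7  -0.04] yaw 56.30 pit -0.00 w 15.2
-118 t11.9 tcpD [-118.05   -0.34   75.58] F [-3.9 -0.7  4.8] T [-0.12  0.75 -0.03] yaw 56.30 pit 0.00 w 15.4
-115 t12.2 tcpD [-115.05   -0.33   75.57] F [-3.7 -0.2  3.6] T [-0.09  0.82  0.01] yaw 56.30 pit 0.00 w 15.2
-112 t12.4 tcpD [-112.04   -0.34   75.57] F [-5.6 -1.4  5.1] T [-0.1   0.82 -0.04] yaw 56.30 pit 0.00 w 15.5
-108 t12.8 tcpD [-107.98   -0.33   75.56] F [-4.  -0.7  5.2] T [-0.09  0.88 -0.07] yaw 56.30 pit 0.00 w 15.3
-104 t13.1 tcpD [-104.02   -0.32   75.54] F [-5.1 -0.8  5.7] T [-0.16  0.86 -0.07] yaw 56.30 pit -0.00 w 15.4
-98 t13.5 tcpD [-97.99  -0.31  75.58] F [-3.2 -1.   5.1] T [-0.11  0.94 -0.04] yaw 56.31 pit -0.00 w 15.3
-92 t13.8 tcpD [-92.03  -0.32  75.59] F [-3.1 -0.3  5. ] T [-0.09  1.01 -0.06] yaw 56.30 pit -0.01 w 15.2
-86 t14.2 tcpD [-86.07  -0.32  75.58] F [-4.2 -0.   4.8] T [-0.2   1.1  -0.01] yaw 56.31 pit -0.01 w 15.4
```

View pics/w7.png

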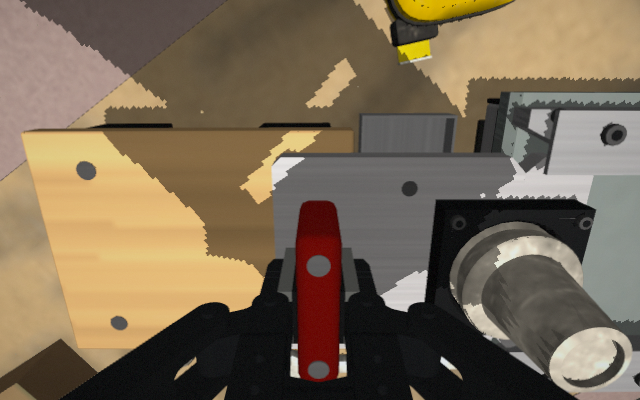

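View pics/sd7.png

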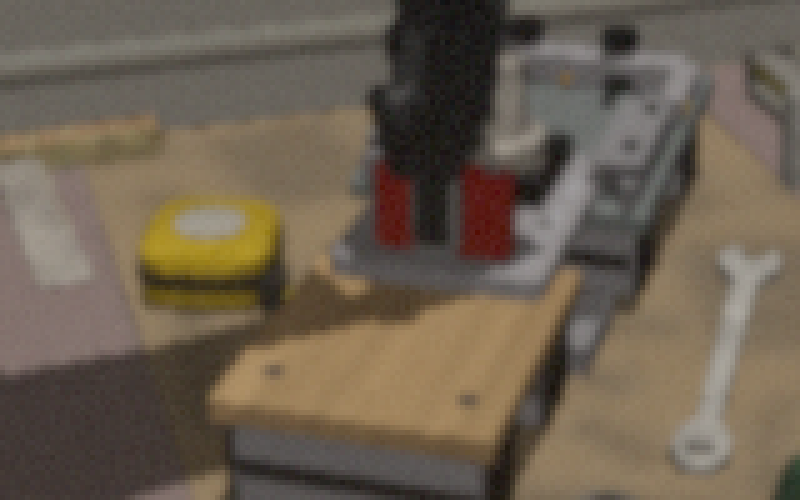

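Nose is on the bed at x≈34 mm and the forces are modest. I go on with small z and y compliance.

```bash
python3 - <<'E'
from h import *
import pickle
z=75.5;y=-.3
for x in list(range(-82,-16,4)):
    f=fD(state()); z+=np.clip(.06*f[2],-.25,.25); y+=np.clip(.05*f[1],-.15,.15) if abs(f[1])>1.5 else 0
    move_straight(W(x,y,z),ori(TH),rate=25); s=rep('%d y%.2f z%.2f'%(x,y,z))
    if np.abs(fD(s)).max()>11: print('stop');break
d=get_image('wrist'); save('w8.png',d['frame']); pickle.dump(d,open('w8.pkl','wb'))
E
```

```text
-82 y-0.30 z75.75 t14.7 tcpD [-82.08  -0.18  75.56] F [-2.2 -0.   2.2] T [-0.13  0.98 -0.07] yaw 56.30 pit -0.01 w 15.3
-78 y-0.30 z75.88 t15.0 tcpD [-77.98  -0.11  75.56] F [-0.7  0.3 -2. ] T [-0.11  0.62 -0.08] yaw 56.31 pit 0.00 w 15.4
-74 y-0.30 z75.76 t15.3 tcpD [-73.91  -0.2   75.55] F [ 0.1 -0.6 -4.2] T [-0.13  0.45 -0.02] yaw 56.31 pit 0.01 w 15.4
-70 y-0.30 z75.51 t15.6 tcpD [-69.89  -0.31  75.53] F [-0.2 -0.2 -2.9] T [-0.04  0.65 -0.08] yaw 56.30 pit 0.02 w 15.8
-66 y-0.30 z75.34 t15.9 tcpD [-65.93  -0.38  75.49] F [-1.4 -0.1  1.7] T [-0.07  0.88 -0.03] yaw 56.30 pit 0.03 w 14.9
-62 y-0.30 z75.44 t16.2 tcpD [-61.89  -0.31  75.47] F [-0.3 -0.4 -0. ] T [-0.14  0.84 -0.02] yaw 56.30 pit 0.02 w 15.0
-58 y-0.30 z75.44 t16.5 tcpD [-57.88  -0.32  75.46] F [-0.6 -0.7  0.7] T [-0.04  0.81 -0.07] yaw 56.30 pit 0.03 w 15.2
-54 y-0.30 z75.48 t16.8 tcpD [-53.84  -0.26  75.45] F [-0.6 -0.1 -0.7] T [-0.16  0.76 -0.03] yaw 56.31 pit 0.02 w 15.5
-50 y-0.30 z75.43 t17.1 tcpD [-49.81  -0.16  75.05] F [ 2.1 -0.5 -6.3] T [-0.18 -0.05 -0.07] yaw 56.30 pit 0.03 w 15.1
-46 y-0.30 z75.18 t17.4 tcpD
[... 223 characters left out ...]
4.68 t18.0 tcpD [-37.61  -0.34  74.75] F [ 2.5  0.  -5.2] T [-0.07 -0.27 -0.06] yaw 56.30 pit 0.05 w 15.5
-34 y-0.30 z74.43 t18.4 tcpD [-33.62  -0.46  74.75] F [ 1.9 -1.1 -0.4] T [-0.13 -0.14 -0.05] yaw 56.31 pit 0.06 w 15.2
-30 y-0.30 z74.41 t18.7 tcpD [-29.8   -0.45  74.73] F [-0.7  0.   1.5] T [-0.08  0.13  0.03] yaw 56.30 pit 0.04 w 15.7
-26 y-0.30 z74.50 t19.0 tcpD [-25.88  -0.4   74.73] F [-2.3 -1.   3.7] T [-0.09  0.26 -0.06] yaw 56.30 pit 0.03 w 15.3
-22 y-0.30 z74.72 t19.3 tcpD [-21.93  -0.33  74.75] F [-1.5  0.2  2.2] T [-0.13  0.29 -0.07] yaw 56.30 pit 0.02 w 15.2
-18 y-0.30 z74.85 t19.6 tcpD [-17.95  -0.27  74.76] F [-1.1 -1.  -0.3] T [-0.13  0.11 -0.06] yaw 56.30 pit 0.02 w 15.4
```

View pics/w8.png

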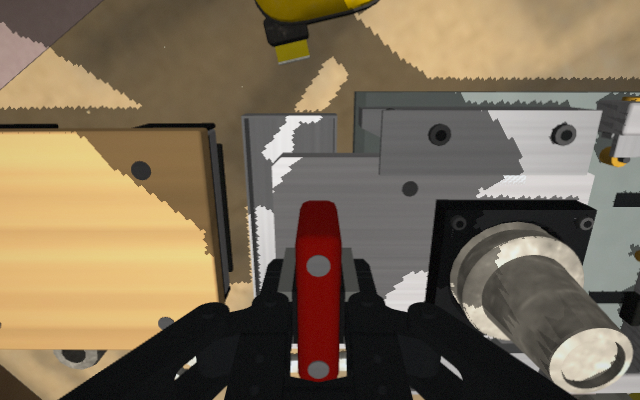

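The pallet lies wholly on the bed with almost no side force, nose at ≈102 mm. Next is the feel phase: 1 mm pushes, watching for the catches, the snap and the stop.

```bash
cat > push.py <<'E'
from h import *
import sys
x,xmax,lim,z=float(sys.argv[1]),float(sys.argv[2]),float(sys.argv[3]),74.8
y=-.3;step=float(sys.argv[4]) if len(sys.argv)>4 else 1
pk=0
while x<xmax:
    x+=step; f=fD(state()); z+=np.clip(.05*f[2],-.15,.15)
    if abs(f[1])>1.5: y+=np.clip(.05*f[1],-.1,.1)
    move_straight(W(x,y,z),ori(TH),rate=15); s=rep('%.1f y%.2f z%.2f'%(x,y,z)); g=fD(s)
    pk=min(pk,g[0])
    if g[0]<lim or abs(g[1])>14 or abs(g[2])>14: print('LIMIT');break
    if pk<-6 and g[0]>-1: print('SNAP?');break
E
python3 push.py -18 14 -20 1
```

```text
-17.0 y-0.30 z74.80 t19.9 tcpD [-17.21  -0.29  74.77] F [-4.3  0.1  1.9] T [-0.08  0.56 -0.03] yaw 56.30 pit -0.02 w 15.0
-16.0 y-0.30 z74.89 t20.1 tcpD [-16.18  -0.27  74.77] F [-3.7 -0.7  2.3] T [-0.12  0.62 -0.01] yaw 56.30 pit -0.02 w 15.3
-15.0 y-0.30 z75.01 t20.4 tcpD [-15.08  -0.21  74.75] F [-3.3 -0.  -0.8] T [-0.11  0.36 -0.03] yaw 56.30 pit -0.01 w 15.7
-14.0 y-0.30 z74.96 t20.6 tcpD [-13.98  -0.22  74.78] F [-2.9 -0.  -2.4] T [-0.12  0.34 -0.01] yaw 56.30 pit -0.00 w 15.4
-13.0 y-0.30 z74.84 t20.9 tcpD [-12.91  -0.28  74.79] F [-2.   0.3 -1.9] T [-0.11  0.31 -0.03] yaw 56.30 pit 0.01 w 15.2
-12.0 y-0.30 z74.75 t21.1 tcpD [-11.88  -0.3   74.75] F [-2.  -0.2 -1.9] T [-0.08  0.37  0.03] yaw 56.30 pit 0.01 w 15.1
-11.0 y-0.30 z74.66 t21.4 tcpD [-10.89  -0.35  74.77] F [-3.4 -0.5 -0.1] T [-0.04  0.39 -0.02] yaw 56.30 pit 0.02 w 15.4
-10.0 y-0.30 z74.65 t21.6 tcpD [-9.93 -0.35 74.76] F [-2.9  0.3  1.2] T [-0.05  0.45  0.  ] yaw 56.30 pit 0.01 w 15.4
-9.0 y-0.30 z74.71 t21.9 tcpD [-8.95 -0.34 74.75] F [-3.8  0.1  1.1] T [-0.04  0.48  0.01] yaw 56.30 pit 0.01 w 15.7
-8.0 y-0.30 z7
[... 1968 characters left out ...]
y-0.20 z75.14 t26.4 tcpD [ 8.47 -0.25 74.86] F [-6.9 -0.5 -0. ] T [-0.04  1.07 -0.06] yaw 56.29 pit -0.07 w 15.0
10.0 y-0.20 z75.14 t26.6 tcpD [ 9.67 -0.23 74.88] F [-6.9 -0.2  0.3] T [-0.04  0.8  -0.07] yaw 56.29 pit -0.05 w 15.3
11.0 y-0.20 z75.16 t26.9 tcpD [10.71 -0.2  74.86] F [-5.5  0.3 -1.1] T [-0.09  0.79 -0.01] yaw 56.29 pit -0.04 w 15.2
12.0 y-0.20 z75.10 t27.1 tcpD [11.87 -0.18 74.84] F [-4.6 -0.2 -2.2] T [-0.1   0.6  -0.02] yaw 56.30 pit -0.02 w 15.5
13.0 y-0.20 z74.99 t27.4 tcpD [13.01 -0.17 74.86] F [-2.8 -0.3 -2.2] T [-0.1   0.48 -0.1 ] yaw 56.30 pit 0.00 w 15.5
14.0 y-0.20 z74.88 t27.6 tcpD [14.07 -0.17 74.83] F [-3.1  0.6 -2.8] T [-0.06  0.46  0.  ] yaw 56.30 pit 0.01 w 15.3
```

Taper felt from grip x≈-1 to 9, with the crest passed at ≈10, so I expect home at about 20–22. I continue to feel for the stop.

```bash
sed -i 's/if pk<-6 and/if 0 and/' push.py; python3 push.py 14 27 -14 1
```

```text
15.0 y-0.30 z74.66 t27.9 tcpD [15.13 -0.32 74.79] F [-2.7  0.2 -0.4] T [-0.01  0.46  0.03] yaw 56.30 pit 0.02 w 15.1
16.0 y-0.30 z74.64 t28.1 tcpD [16.27 -0.31 74.79] F [-0.9  0.  -1.1] T [0.03 0.19 0.01] yaw 56.30 pit 0.04 w 15.5
17.0 y-0.30 z74.59 t28.4 tcpD [17.31 -0.34 74.79] F [-0.  -0.1 -0.6] T [-0.01  0.03  0.05] yaw 56.30 pit 0.04 w 15.3
18.0 y-0.30 z74.56 t28.6 tcpD [18.27 -0.34 74.77] F [ 0.3 -0.5  1.4] T [0.05 0.03 0.01] yaw 56.31 pit 0.04 w 15.5
19.0 y-0.30 z74.63 t28.9 tcpD [19.23 -0.34 74.74] F [ 0.4 -0.2  0.1] T [-0.01 -0.1   0.09] yaw 56.30 pit 0.03 w 15.1
20.0 y-0.30 z74.63 t29.1 tcpD [20.1  -0.37 74.77] F [-0.4  0.1  2.1] T [0.03 0.05 0.05] yaw 56.30 pit 0.01 w 15.4
21.0 y-0.30 z74.74 t29.4 tcpD [20.85 -0.35 74.77] F [-4.1 -0.   4.5] T [0.05 0.57 0.09] yaw 56.30 pit -0.02 w 15.2
22.0 y-0.30 z74.89 t29.6 tcpD [21.4  -0.41 74.76] F [-8.5  0.4  4.4] T [0.06 1.03 0.12] yaw 56.29 pit -0.08 w 15.2
23.0 y-0.30 z75.04 t29.9 tcpD [21.79 -0.45 74.79] F [-13.    1.2   5.9] T [0.05 1.71 0.18] yaw 56.28 pit -0.16 w 15.3
24.0 y-0.30 z75.19 t30.1 tcpD [22.25 -0.49 74.86] F [-19.8   2.7   8.1] T [0.06 2.32 0.18] yaw 56.28 pit -0.23 w 15.1
LIMIT
```

Stop felt at grip x≈20.9: the rubber rises steeply to 20 N. I hold briefly, ease to about 6 N, and let go.

```bash
python3 - <<'E'
from h import *
import pickle
wait(.4); rep('hold')
move_straight(W(22.2,-.3,75.0),ori(TH),rate=15); rep('ease'); wait(.2); rep()
release(); rep('open'); wait(.2); s=rep()
p=inD(s['eef_pos'])
move_straight(W(p[0]-6,p[1],p[2]),ori(TH),rate=20); rep('back')
move_straight(W(p[0]-6,p[1],130),ori(TH),rate=60); rep('up')
d=get_image('wrist'); save('w9.png',d['frame']); pickle.dump(d,open('w9.pkl','wb'))
E
```

```text
hold t30.5 tcpD [22.24 -0.46 74.84] F [-19.3   2.1   6.7] T [0.11 2.31 0.24] yaw 56.28 pit -0.23 w 15.3
ease t30.8 tcpD [21.51 -0.47 74.78] F [-9.5 -0.7  3.8] T [-0.05  1.07  0.16] yaw 56.29 pit -0.08 w 15.3
 t31.0 tcpD [21.52 -0.46 74.79] F [-9.1  0.1  3.8] T [-0.09  1.06  0.19] yaw 56.29 pit -0.09 w 15.1
open t31.7 tcpD [22.22 -0.29 74.98] F [ 0.5 -0.3 -0.2] T [-0.04 -0.02 -0.  ] yaw 56.30 pit 0.00 w 85.5
 t31.9 tcpD [22.19 -0.3  75.  ] F [-0.4  0.3 -0.3] T [0.07 0.01 0.06] yaw 56.30 pit -0.00 w 85.5
back t32.3 tcpD [16.1  -0.35 75.08] F [ 0.3 -0.8  0. ] T [ 0.01 -0.01 -0.  ] yaw 56.29 pit 0.00 w 85.5
up t33.4 tcpD [ 16.03  -0.17 129.49] F [-0.4  0.5 -0. ] T [-0.03  0.06  0.01] yaw 56.30 pit -0.04 w 85.0
```

View pics/w9.png

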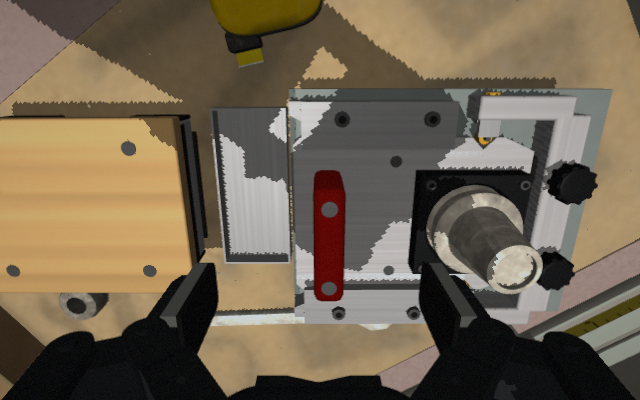

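The roller sits in the notch at (485,140) and the tool is upright. I look once more from higher up to check the gap at the stop.

```bash
python3 - <<'E'
from h import *
import pickle
move_straight(W(16,0,300),ori(TH),rate=150)
move_straight(W(10,45,300),ori(TH),rate=150)
wait(.3)
d=get_image('wrist'); pickle.dump(d,open('w10.pkl','wb')); f=d['frame']
save('w10.png',f); rep()
E
```

```text
t35.5 tcpD [  9.94  44.51 299.76] F [-0.2  0.5 -0.4] T [-0.   -0.04  0.01] yaw 56.27 pit -0.02 w 85.3
```

View pics/w10.png

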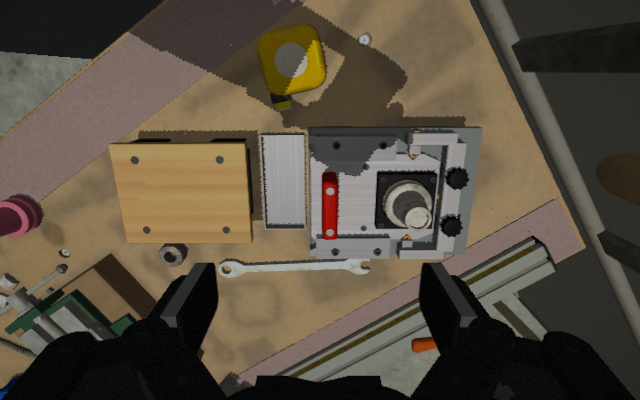

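```bash
python3 - <<'E'
from h import *
import pickle
d=pickle.load(open('w10.pkl','rb')); f=d['frame']
save('w10c.png',cv2.resize(f[120:265,300:485],None,fx=4.1,fy=4.1,interpolation=cv2.INTER_CUBIC))
P=onplane(d,[(330,191.5),(330,233)],112); print('grip',[inD(p).round(1).tolist() for p in P])
E
```

```text
grip [[22.3, 20.5, 112.0], [22.7, -24.1, 112.0]]
```

View pics/w10c.png

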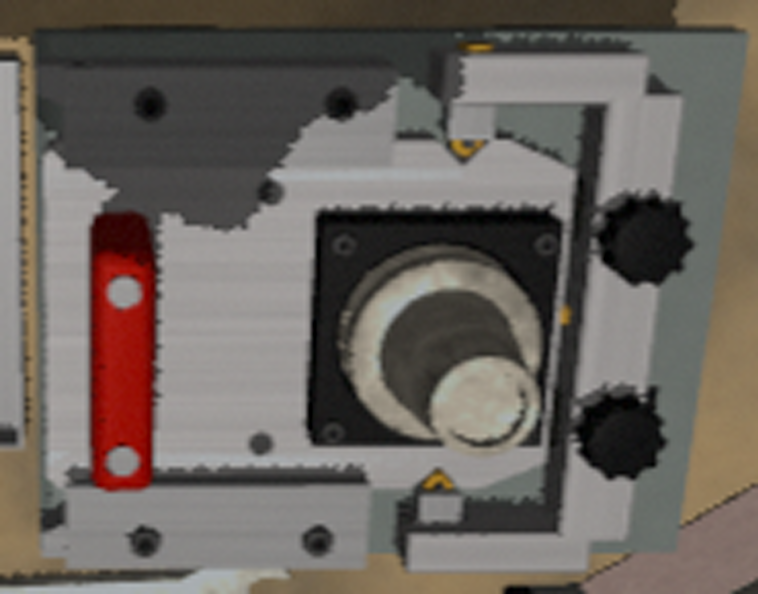

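```bash
python3 -c "
from h import *
rep(); finish_job()"
```

```text
t35.5 tcpD [  9.94  44.51 299.76] F [-0.2  0.5 -0.4] T [-0.   -0.04  0.01] yaw 56.27 pit -0.02 w 85.3
the job is handed in; nothing more can be done
```

The pallet is home against the end stop and let go, with the tool upright. I handed the job in at about 35.5 s; no verdict was reported.

**What I did:** I gripped the red grip, squared the pallet to the dock on the ledge, and slid it across the gap in small steps watched by the wrist force. At 1 mm per push I felt the catch tapers (about 8 N), the crest, and then the rubber stop. I stopped pushing at 20 N, held briefly, eased to 9 N, released, and withdrew.

**Last checks:**
- **Catches:** both rollers sit in the side notches in the final picture.
- **Position:** the camera puts the grip about 22.4 mm in. Earlier camera readings ran about 0.7 mm long. The force began to rise at about 20.5 mm, so the pallet is at the stop, with the nose roughly 141–142 mm in.
- **Centre line:** the camera showed the grip 1.8 mm to the right, where the gripper read 0.3 to 0.5 mm. Both are within the 4 mm limit.
- **Seat pin:** I could not read it directly. Only a trace of it shows in the last picture, so its being pressed in is inferred from the force and position.
- **Everything else:** the gripper is open and touching nothing. The tape measure, spanner and nut showed no sign of being touched, judged by eye only.

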